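Mesh the spacing comb into the brake plate rack

ROBOT

A 6-joint arm with a two-finger parallel gripper is mounted at the origin on the work surface. World frame = base frame: x ahead of the robot, y to its left, z up, the work surface at z = 0. Lengths are in m, angles in rad, forces in N, time in s.
With the tool pointing down it reaches from about 0.35 to 0.85 m from the base axis. Payload 8.1 kg.
Tool frame: the origin (TCP) lies between the finger pads; the fingertips stand 11 mm ahead of it and the grasp point (between the pads) lies 8 mm behind it; y points along the fingers, x is the direction in which the jaws open and shut, and the axes are right-handed (so a half turn about y gives the same grasp; the last joint's range is limited). The gripper opens to 93 mm and grips with 3 to 60 N. Pads are 15 mm wide; open, the fingers measure 128 mm over their backs; the gripper's body (75 mm by 188 mm) begins 65 mm behind the grasp point.
Start: joints at [-1.411, 0.13, 1.488, -0, 1.523, -0.085], TCP at [0.145, -0.582, 0.23] pointing down, gripper open.
Joint ranges: [-2.96, 2.96], [-0.89, 2.26], [0.02, 2.5], [-1.34, 4.48], [0, 2.73], [-2.66, 2.66]. Speed limits (rad/s): [2.39, 2.39, 2.79, 3.14, 3.14, 3.14].

INTERFACE

Orientations are given as a rotation vector (axis times angle).
In Python, from plant import readout, optics, robot gives the robot as it stands.
- The arm moves only by the shell command python3 -m creep 'ROWS' [FORCE]. ROWS is JSON, a list that holds one entry, the list of rows, each a list of 7 numbers: the closure, from 0 (fully open) to 1 (shut), then the shift along the tool's x, y, z in cm, then the turn, a rotation vector about the tool's x, y, z in degrees. In form: [[[grip, x, y, z, wx, wy, wz], ...]]. A call has exactly 8 rows; each row shifts and turns the pose as measured when the row begins, along the tool's axes as they then stand; what a row does not reach is not made up. A row lasts 1/10 s, in which the tool goes at most 50 mm and 8.59 degrees, less where a joint would pass 70% of its speed; a pose out of reach is approached as far as the arm can. A call is refused whole if a number of a shift passes 5 or a number of a turn 8.59, either way. A call with a gripper value outside its range is refused whole. The fingers move at their own pace and stop on an object; FORCE is the grip in N (left out, the last holds). Time passes only in rows, so rows that do not move let the fingers close, or fill a call up. It gives the time, the measured TCP pose, the force and the opening at its end, in the units of the state.
- readout.read_state(): the state, without advancing time (a new reading comes with each control period).
- optics.read_camera(name): name is "side" or "top"; returns a dict with "frame" (400x640x3 uint8, red, green, blue), "depth" (400x640 float32, m along the optical axis (not along the pixel's ray), 0 where there is no reading), "intrinsics" (3x3 intrinsics, pixels), "dist_coeffs" ([k1, k2, p1, p2, k3] as OpenCV has them; the pictures are not rectified), "R" (3x3) and "t" (3): a world point X has camera coordinates R X + t. Camera axes: x right, y down, z forward; pixel columns grow to the right and rows downward; lengths in m; the calibration is good to about 2 mm. A picture is of the moment at which its call begins.
- robot.close_job(): hands the job in, once; it reports no verdict.
The state is a dict: "t": time; "q": joint angles; "dq": joint speeds; "joint_torque": joint torques, N m; "tool_pos": TCP position; "orientation": TCP orientation; "force": force on the tool from outside, world axes, zero at the start; "wrist_torque": the same for the moment, N m; "opening": finger opening in m.
Only numpy, scipy, OpenCV 4.12 (cv2) and the standard library are available. Lean on these libraries where they do the work, as an engineer would, in place of code of your own. Each camera call takes 0.05 s, during which the arm holds its last target. There are 200 camera calls.

TASK

Pick up the loose aluminium comb by the rib on its back and lower it, fins down, into the rack of upright steel plates, so that each of its five fins goes into one of the five gaps between the six plates. Set it down gently rather than letting it drop, fully home with its fins standing on the rack's base and not sticking out past the side edges of the plates, and let go. Leave the caliper, the red spacer block and the piston where they are.

Things in the scene. Friction and masses are not known exactly. Their poses are not given: they have to be found in the camera images.
- comb_mid (a point): Middle (half-way up) of the loose bare-aluminium comb, 112 x 50 x 98 mm, about 0.45 kg, standing fins down. z up, x along the row of fins and the rib; a half turn about z gives the same shape. Heights from here: fin feet -49, back plate (112 x 50 x 8 mm) +1 to +9, rib top +49 mm. The grip rib on top is central: 70 mm along x, 14 mm thick along y, 40 mm tall.
- comb: The same comb; origin at the middle of its underside, level with the fin feet, axes as comb_mid. Under the back plate hang five fins, each 7 mm thick along x, 50 mm wide along y, 50 mm tall, 24 mm centre to centre, the middle one at x = 0; the lowest 4 mm of a fin is only 4 mm thick.
- rack_floor (a point): Middle of the upper face of the rack's base, in the middle gap, 10 mm above the bench. z up, x along the row of plates; a half turn about z gives the same shape. With the comb home its fin feet stand on this face, comb_mid is 49 mm above this point, the two x axes are in line, and the comb's back plate clears the plates by 5 mm.
- rack: The rack, fixed to the bench; origin under its base's middle, axes as rack_floor. Steel base 150 x 90 x 10 mm with six upright dark steel plates 6 mm thick along x, 80 mm wide along y, 45 mm tall above the base, at x = -60, -36, -12, 12, 36, 60 mm, so five gaps 18 mm wide; the top 4 mm of a plate is only 3 mm thick.
- caliper: Bystander: dusty grey brake caliper, about 135 x 130 x 76 mm, heavy (2.4 kg), origin at the middle of its underside, z up. Leave it.
- spacer: Bystander: red plastic spacer block 70 x 45 x 30 mm, origin at the middle of its underside, z up. Leave it.
- piston: Bystander: upright steel brake piston, 48 mm diameter, 55 mm tall, origin at the middle of its underside, z up. Leave it.

How it is judged:
By the outcome, as a careful person would: the job done as asked, in the order asked, and still so for the second after the job is handed in, with the robot touching nothing.
It also fails if it takes over 43 s, if anything falls off the work surface, if the arm or the gripper's body presses on something with over 40 N, if the wrist force passes 120 N, or if a joint passes its speed limit or range.

## Working session

There is one attempt and no reset: what is moved stays moved. The work goes in short steps, Python scripts to look and compute and a shell command to move; the robot and the scene stay as the last step left them, time stands still between calls to the robot, and variables do not carry over. Pictures are saved under pics/ and viewed, about 8 in all and at most 12, crops included, and the job is handed in when it is done.

```bash
mkdir -p pics; ls
cat > h.py <<'E'
import numpy as np, cv2
from plant import readout, optics, robot
def shot(n,f):
    c=optics.read_camera(n); cv2.imwrite('pics/'+f+'.png',c['frame'][:,:,::-1]); np.savez('pics/'+f+'.npz',**c); return c
def load(f): return dict(np.load('pics/'+f+'.npz'))
def rays(c,uv):
    p=cv2.undistortPoints(np.array(uv,float).reshape(-1,1,2),c['intrinsics'],c['dist_coeffs']).reshape(-1,2)
    d=np.c_[p,np.ones(len(p))]@c['R']; return -c['R'].T@c['t'],d
def onz(c,uv,z):
    o,d=rays(c,uv); return o+d*((z-o[2])/d[:,2])[:,None]
def bydepth(c,uv):
    o,d=rays(c,uv); uv=np.array(uv,int).reshape(-1,2); return o+d*c['depth'][uv[:,1],uv[:,0]][:,None]
def cloud(c):
    v,u=np.nonzero(c['depth']>0); return u,v,bydepth(c,np.c_[u,v])
E
python3 -c "
from h import *
print(readout.read_state())
for n in ['top','side']:
    c=shot(n,n+'0'); print(n,-c['R'].T@c['t'],c['R'][2],c['intrinsics'][0,0],c['dist_coeffs'])
"
```

```text
pics
{'t': 0.0, 'q': array([-1.41138496e+00,  1.31124794e-01,  1.48925026e+00, -6.20404373e-06,
        1.52299242e+00, -8.53849709e-02]), 'dq': array([ 7.80832560e-04,  9.94540798e-04, -4.50409382e-05, -7.71906603e-04,
        2.49646722e-04,  8.91156172e-05]), 'joint_torque': array([-1.56428436e-03, -5.59839499e+01, -4.91766930e+01,  7.66820298e-02,
        3.48586065e-02, -1.88646695e-04]), 'tool_pos': array([ 0.14535849, -0.58157649,  0.22862509]), 'orientation': array([-1.31386297,  1.02789781, -1.02572105]), 'force': array([-0.08255843,  0.12819664, -0.11772977]), 'wrist_torque': array([ 0.03763091, -0.0478253 , -0.013853  ]), 'opening': 0.09277123315917221}
top [ 0.3880826  -0.0284706   1.29165761] [ 0.17249069  0.02280973 -0.98474701] 428.26887970458654 [-0.05229578  0.          0.          0.          0.        ]
side [0.40505121 0.82467008 1.1538797 ] [ 0.15146868 -0.59865528 -0.78655521] 412.55775256910306 [-0.02071282  0.          0.          0.          0.        ]
```

View pics/top0.png

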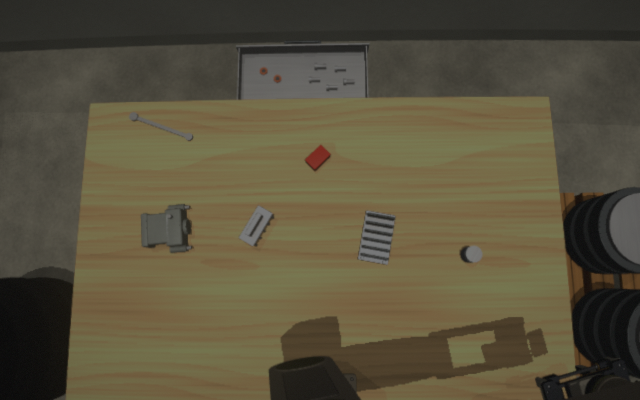

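View pics/side0.png

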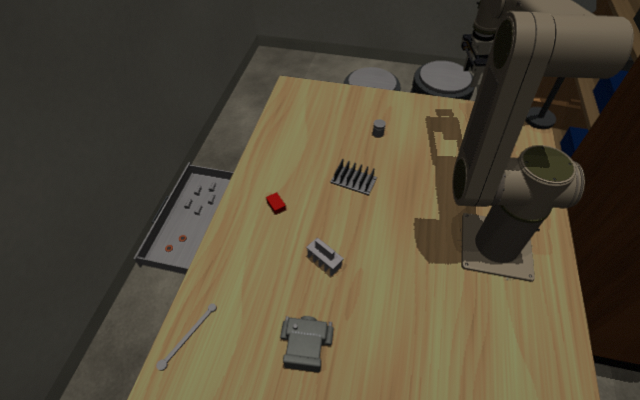

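```bash
python3 -c "
from h import *
from scipy.spatial.transform import Rotation as Ro
print(Ro.from_rotvec(readout.read_state()['orientation']).as_matrix().round(3))
c=load('top0'); u,v,P=cloud(c)
def box(n,m):
    Q=P[m]; r=cv2.minAreaRect((Q[:,:2]*1000).astype(np.float32)); print(n,len(Q),Q.mean(0).round(4),'z',np.percentile(Q[:,2],[5,50,95]).round(4),r); 
    return r
def win(u0,u1,v0,v1): return (u>u0)&(u<u1)&(v>v0)&(v<v1)
w=win(230,285,195,255)
print('bench z',np.median(P[win(280,350,190,280)&(P[:,2]<.02)][:,2]))
box('combplate',w&(P[:,2]>.045)&(P[:,2]<.07)); box('comb all',w&(P[:,2]>.045)); box('rib',w&(P[:,2]>.085))
w=win(350,405,200,272)
box('rack all',w&(P[:,2]>.005)); box('plates',w&(P[:,2]>.045))
for n,b in dict(spacer=(300,335,140,175),cal=(130,200,195,260),pis=(455,490,238,270)).items(): box(n,win(*b)&(P[:,2]>.02))
for f in ['top0','side0']:
  im=cv2.imread('pics/'+f+'.png')
  a=(195,275,220,420) if f=='top0' else (145,285,290,400)
  k=im[a[0]:a[1],a[2]:a[3]]; k=cv2.resize(k,None,fx=4,fy=4,interpolation=cv2.INTER_CUBIC); cv2.imwrite('pics/'+f+'z.png',k); print(k.shape)
"
```

```text
[[ 0.242 -0.     0.97 ]
 [-0.97   0.002  0.242]
 [-0.002 -1.     0.   ]]
bench z -0.0007103813474627074
combplate 500 [0.5302 0.179  0.0574] z [0.053  0.0571 0.0621] ((531.9365844726562, 181.31887817382812), (50.855506896972656, 112.30708312988281), 59.77082061767578)
comb all 664 [0.5304 0.1792 0.0663] z [0.0533 0.0583 0.0986] ((531.9365844726562, 181.31887817382812), (50.855506896972656, 112.30708312988281), 59.77082061767578)
rib 140 [0.5316 0.1805 0.0964] z [0.0888 0.097  0.1003] ((531.9212646484375, 181.35098266601562), (15.248809814453125, 69.39388275146484), 59.944149017333984)
rack all 1494 [ 0.498  -0.174   0.0235] z [0.006  0.0119 0.0552] ((505.74176025390625, -179.73709106445312), (158.5426025390625, 207.6281280517578), 89.3822250366211)
plates 393 [ 0.4997 -0.1758  0.0527] z [0.0478 0.0528 0.0573] ((499.7442626953125, -175.66542053222656), (80.04053497314453, 126.82431030273438), 79.08184814453125)
spacer 342 [ 7.436e-01 -5.000e-04  2.870e-02] z [0.0245 0.0288 0.0329] ((744.4912719726562, -0.006683349609375), (45.522857666015625, 70.50951385498047), 44.70992660522461)
cal 1765 [0.5251 0.4447 0.0535] z [0.0265 0.0581 0.0632] ((527.1659545898438, 452.82220458984375), (144.38720703125, 137.62159729003906), 5.597593784332275)
pis 275 [ 0.4461 -0.4443  0.0509] z [0.0296 0.0539 0.0585] ((446.96588134765625, -447.04827880859375), (46.9752082824707, 47.23027420043945), 39.25973892211914)
(320, 800, 3)
(560, 440, 3)
```

View pics/top0z.png

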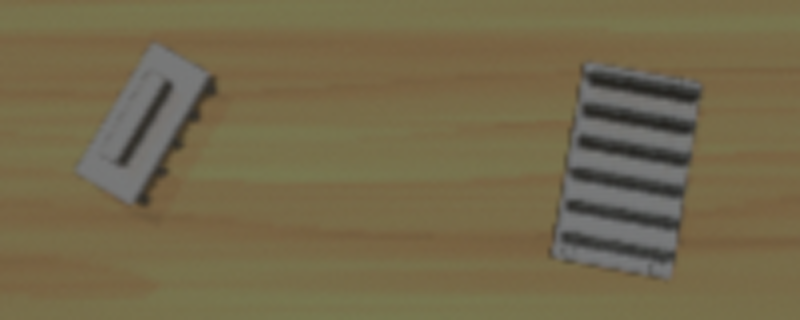

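Top crop: comb at about (257,226) px with its rib lengthwise up and to the right; rack at (377,237) px, its plates across, tilted about 11°. The measured sizes match the given ones: comb 51×112 mm, rib 15×69 mm, plates 80×127 mm. I'll move towards the comb.

```bash
python3 -m creep '[[[0,-3,0,4,0,0,0],[0,-3,0,4,0,0,0],[0,-3,0,4,0,0,0],[0,-3,0,4,0,0,0],[0,-3,0,4,0,0,0],[0,-3,0,4,0,0,0],[0,-3,0,4,0,0,0],[0,-3,0,4,0,0,0]]]' 40
cat >> h.py <<'E'
from scipy.spatial.transform import Rotation as Ro
def go(x,y,z,yaw):
    s=readout.read_state(); R=Ro.from_rotvec(s['orientation']).as_matrix()
    d=R.T@(np.array([x,y,z])-s['tool_pos']); w=np.radians(yaw)
    X=np.array([np.cos(w),np.sin(w),0]);Y=np.array([0,0,-1.]);T=np.c_[X,Y,np.cross(X,Y)]
    print('t',round(s['t'],2),'pos',s['tool_pos'].round(4),'yaw',round(np.degrees(np.arctan2(R[1,0],R[0,0])),2),'F',s['force'].round(1),'open',round(s['opening'],4),'q',s['q'].round(2))
    print('shift cm',(d*100).round(2),'turn deg',np.degrees(Ro.from_matrix(R.T@T).as_rotvec()).round(2))
E
python3 -c "
from h import *
go(.5319,.1813,.2,-120.2)"
```

```text
t: 0.9
tool_pos: [0.3947, -0.2707, 0.2241]
orientation: [-1.307, 1.041, -1.028]
force: [1.0, -0.9, 0.2]
opening: 0.0929
t 0.9 pos [ 0.3947 -0.2707  0.2241] yaw -76.61 F [ 1.  -0.9  0.2] open 0.0929 q [-0.71 -0.19  1.82  0.    1.53  0.63]
shift cm [-40.77   2.71  23.82] turn deg [ 0.28 43.59 -0.41]
```

```bash
python3 -m creep '[[[0,-4.2,0,2.5,0,0,0],[0,-4.2,0,2.5,0,0,0],[0,-4.2,0,2.5,0,0,0],[0,-4.2,0,2.5,0,0,0],[0,-4.2,0,2.5,0,0,0],[0,-4.2,0,2.5,0,0,0],[0,-4.2,0,2.5,0,0,0],[0,-4.2,0,2.5,0,0,0]]]'
python3 -c "
from h import *
go(.5319,.1813,.2,-120.2)"
```

```text
t: 1.7
tool_pos: [0.511, 0.112, 0.2245]
orientation: [-1.307, 1.042, -1.027]
force: [1.4, -1.0, 0.1]
opening: 0.0935
t 1.7 pos [0.511  0.112  0.2245] yaw -76.61 F [ 1.4 -1.   0.1] open 0.0935 q [ 0.11 -0.07  1.7   0.01  1.51  1.45]
shift cm [-6.23  2.49  3.65] turn deg [ 0.36 43.59 -0.42]
```

```bash
python3 -m creep '[[[0,-3.1,0.6,1.8,0,0,0],[0,-3.1,0.6,1.8,0,0,0],[0,0,0.2,0,0,7.5,0],[0,0,0.2,0,0,7.5,0],[0,0,0.2,0,0,7.5,0],[0,0,0.2,0,0,7.5,0],[0,0,0,0,0,7.5,0],[0,0,0,0,0,7,0]]]'
python3 -c "
from h import *
shot('top','t1');shot('side','s1')
go(.5319,.1813,.081,-120.2)"
```

```text
t: 2.5
tool_pos: [0.5291, 0.1922, 0.1988]
orientation: [-0.899, 1.623, -1.599]
force: [1.1, -0.7, 0.1]
opening: 0.0932
t 2.6 pos [0.5291 0.1922 0.1988] yaw -121.9 F [-0.4  0.2  0.5] open 0.0929 q [0.25 0.06 1.62 0.01 1.47 2.38]
shift cm [ 0.77 11.77  0.99] turn deg [ 0.88 -1.7   0.03]
```

```bash
python3 -m creep '[[[0,0.4,2.5,0.5,0.4,-0.9,0],[0,0.4,2,0.5,0.4,-0.8,0],[0,0,1.5,0,0,0,0],[0,0,1,0,0,0,0],[0,0,0.5,0,0,0,0],[0,0,0.3,0,0,0,0],[0,0,0,0,0,0,0],[0,0,0,0,0,0,0]]]'
python3 -c "
from h import *
go(.5319,.1813,.074,-120.2)"
```

```text
t: 3.4
tool_pos: [0.5339, 0.1812, 0.1191]
orientation: [-0.922, 1.574, -1.572]
force: [0.2, 0.2, 0.5]
opening: 0.0925
t 3.4 pos [0.5339 0.1812 0.1191] yaw -119.17 F [0.2 0.2 0.5] open 0.0925 q [0.24 0.11 1.71 0.   1.31 2.32]
shift cm [ 0.1   4.51 -0.18] turn deg [ 0.01  1.03 -0.09]
```

```bash
python3 -m creep '[[[0,0.1,1.2,-0.2,0,1,0],[0,0,1.2,0,0,0,0],[0,0,1,0,0,0,0],[0,0,0.6,0,0,0,0],[0,0,0.3,0,0,0,0],[0,0,0.1,0,0,0,0],[0,0,0,0,0,0,0],[0,0,0,0,0,0,0]]]'
python3 -c "
from h import *
go(.5319,.1813,.074,-120.2)
c=shot('side','s2'); im=c['frame'][190:310,230:420,::-1]; cv2.imwrite('pics/s2z.png',cv2.resize(im,None,fx=4,fy=4))"
```

```text
t: 4.2
tool_pos: [0.532, 0.1816, 0.0719]
orientation: [-0.909, 1.586, -1.585]
force: [0.0, -0.8, -0.4]
opening: 0.0931
t 4.2 pos [0.532  0.1816 0.0719] yaw -120.24 F [ 0.  -0.8 -0.4] open 0.0931 q [0.24 0.16 1.75 0.   1.23 2.34]
shift cm [ 0.03 -0.21  0.01] turn deg [-0.04 -0.04 -0.13]
```

View pics/s2z.png

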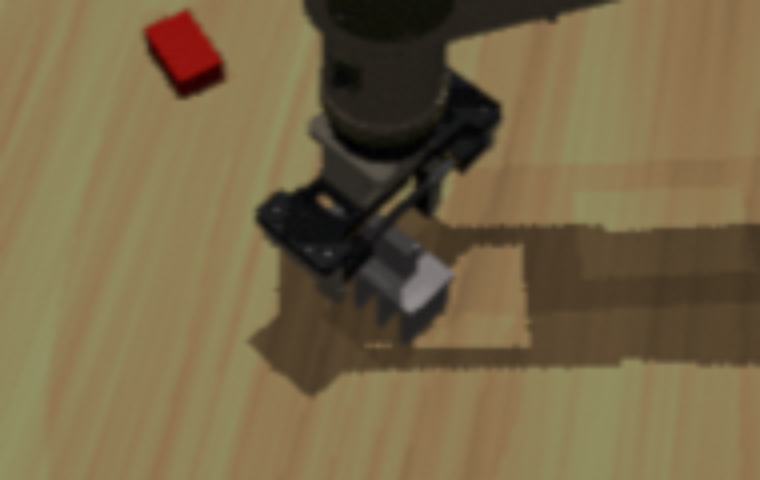

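The picture (crop) shows the jaws straddling the rib at about (390,265) px, with the comb not yet touched. I'll close on it, a little higher.

```bash
python3 -m creep '[[[0,0,-0.3,0,0,0,0],[0.4,0,0,0,0,0,0],[0.6,0,0,0,0,0,0],[0.75,0,0,0,0,0,0],[0.85,0,0,0,0,0,0],[1,0,0,0,0,0,0],[1,0,0,0,0,0,0],[1,0,0,0,0,0,0]]]' 50
python3 -c "
from h import *
go(.5319,.1813,.074,-120.2)"
```

```text
t: 5.05
tool_pos: [0.5331, 0.1819, 0.0767]
orientation: [-0.906, 1.585, -1.585]
force: [0.6, 1.0, -0.0]
opening: 0.0418
t 5.05 pos [0.5331 0.1819 0.0767] yaw -120.24 F [ 0.6  1.  -0. ] open 0.0418 q [0.24 0.15 1.75 0.   1.23 2.34]
shift cm [ 0.11  0.27 -0.07] turn deg [-0.15 -0.04 -0.24]
```

```bash
python3 -m creep '[[[1,0,0.2,0,0,0,0],[1,0,0,0,0,0,0],[1,0,0,0,0,0,0],[1,0,0,0,0,0,0],[1,0,0,0,0,0,0],[1,0,0,0,0,0,0],[1,0,0,0,0,0,0],[1,0,0,0,0,0,0]]]' 50
python3 -c "
from h import *
go(.5319,.1813,.074,-120.2)"
```

```text
t: 5.85
tool_pos: [0.5327, 0.1817, 0.0741]
orientation: [-0.907, 1.585, -1.585]
force: [-0.5, -0.2, -0.9]
opening: 0.0139
t 5.85 pos [0.5327 0.1817 0.0741] yaw -120.24 F [-0.5 -0.2 -0.9] open 0.0139 q [0.24 0.16 1.75 0.   1.23 2.34]
shift cm [ 0.07  0.01 -0.05] turn deg [-0.11 -0.04 -0.19]
```

Gripped at 13.9 mm, which matches the rib. Now lift; comb home will be TCP z = 0.084.

```bash
python3 -m creep '[[[1,0,-0.5,0,0,0,0],[1,0,-0.8,0,0,0,0],[1,0,-1.5,0,0,0,0],[1,0,-2,0,0,0,0],[1,0,-2,0,0,0,0],[1,0,-1.5,0,0,0,0],[1,0,-0.8,0,0,0,0],[1,0,-0.3,0,0,0,0]]]' 50
python3 -c "
from h import *
go(.4997,-.1757,.18,-100.9)"
```

```text
t: 6.65
tool_pos: [0.5301, 0.1812, 0.1739]
orientation: [-0.912, 1.588, -1.585]
force: [-0.3, 0.9, -4.7]
opening: 0.0138
t 6.65 pos [0.5301 0.1812 0.1739] yaw -120.24 F [-0.3  0.9 -4.7] open 0.0138 q [0.24 0.06 1.67 0.   1.42 2.34]
shift cm [32.37 -0.65 15.35] turn deg [  0.09 -19.34  -0.05]
```

```bash
python3 -m creep '[[[1,2,0,1,0,0,0],[1,4,-0.1,2,0,0,0],[1,4.4,-0.1,2.1,0,0,0],[1,4.4,-0.1,2.1,0,0,0],[1,4.4,-0.1,2.1,0,0,0],[1,4.4,-0.1,2.1,0,0,0],[1,4,-0.1,2,0,0,0],[1,3,0,1.3,0,0,0]]]' 50
python3 -c "
from h import *
go(.4997,-.1757,.18,-100.9)"
```

```text
t: 7.45
tool_pos: [0.5012, -0.1632, 0.1779]
orientation: [-0.918, 1.584, -1.575]
force: [0.7, 1.5, -3.8]
opening: 0.0137
t 7.45 pos [ 0.5012 -0.1632  0.1779] yaw -119.68 F [ 0.7  1.5 -3.8] open 0.0137 q [-0.41 -0.03  1.75  0.    1.43  1.67]
shift cm [ 1.16 -0.21  0.49] turn deg [  0.2  -18.78  -0.18]
```

```bash
python3 -m creep '[[[1,0.6,0,0.2,0,-4,0],[1,0.3,0,0,0,-6,0],[1,0,0,0,0,-5,0],[1,0,0,0,0,-3,0],[1,0,0,0,0,-1,0],[1,0,0,0,0,0,0],[1,0,0,0,0,0,0],[1,0,0,0,0,0,0]]]' 50
python3 -c "
from h import *
go(.4997,-.1757,.18,-100.9)
shot('top','t3'); c=shot('side','s3'); im=c['frame'][110:230,270:460,::-1]; cv2.imwrite('pics/s3z.png',cv2.resize(im,None,fx=4,fy=4,interpolation=cv2.INTER_CUBIC))"
```

```text
t: 8.25
tool_pos: [0.4944, -0.1782, 0.1743]
orientation: [-1.119, 1.354, -1.337]
force: [-0.0, 0.1, -5.3]
opening: 0.014
t 8.25 pos [ 0.4944 -0.1782  0.1743] yaw -100.64 F [-0.   0.1 -5.3] open 0.014 q [-0.44 -0.03  1.75  0.    1.43  1.31]
shift cm [-0.34 -0.57  0.47] turn deg [ 0.56  0.26 -0.21]
```

View pics/s3z.png

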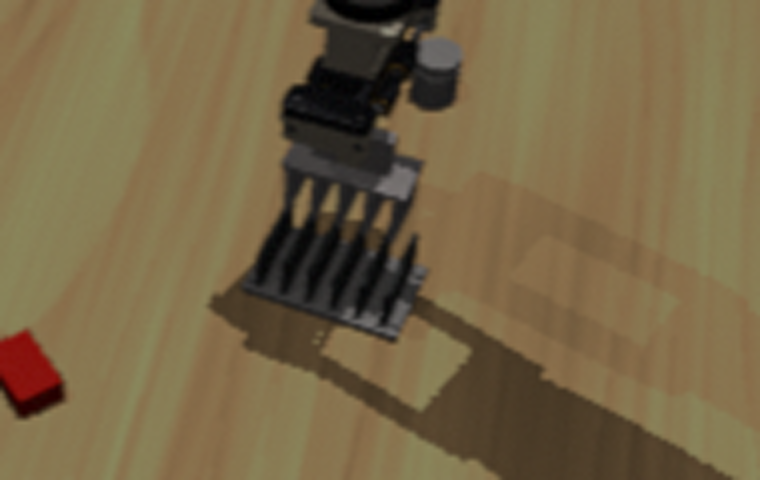

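```bash
python3 -c "
from h import *
a=np.radians(-10.9); ex=np.array([np.cos(a),np.sin(a)]); ey=np.array([-ex[1],ex[0]])
for f in ['side0','s3','top0','t3']:
    c=load(f); u,v,P=cloud(c); D=P[:,:2]-[.4997,-.1757]; x=D@ex*1000; y=D@ey*1000; z=P[:,2]
    n=(abs(x)<90)&(abs(y)<60)
    for lo,hi in [(.048,.06),(.105,.150),(.150,.166)]:
        m=n&(z>lo)&(z<hi)
        if m.sum()>10: print(f,lo,hi,m.sum(),'x',np.percentile(x[m],[0,2,98,100]).round(1),'y',np.percentile(y[m],[0,2,98,100]).round(1))
    if f=='s3':
        m=n&(z>.108)&(z<.147); print('fins',np.histogram(x[m],np.arange(-66,67,3)))
        m=n&(z>.154)&(z<.163); print('tilt',np.polyfit(x[m],z[m]*1000,1))
    if f!='t3': m=n&(z>.035)&(z<.06); print('plates',np.histogram(x[m],np.arange(-72,73,3))[0])
"
```

```text
side0 0.048 0.06 218 x [-64.2 -62.8  61.3  63.2] y [-44.1 -39.7  38.9  43.9]
plates [ 0  0  8 24 18  1  0  0  0  0  7 31 15  3  0  0  0  0 13 26 13  0  0  0
  0  0 18 23 14  1  0  0  0  0 15 27 10  2  0  0  0  0 14 31 11  3  0  0]
s3 0.048 0.06 180 x [-63.4 -63.1  61.9  62.6] y [-44.5 -35.3  39.4  40.7]
s3 0.105 0.15 188 x [-57.  -56.8  46.3  47.9] y [-28.6 -20.3  24.9  25.8]
s3 0.15 0.166 254 x [-60.8 -60.1  47.6  50.3] y [-31.6 -26.   23.3  27.1]
fins (array([ 0,  0,  1, 23,  6,  3,  0,  0,  0,  0,  4, 16,  6,  6,  0,  0,  0,
        0,  2, 18,  7,  2,  0,  0,  0,  0,  6, 15,  7,  3,  0,  0,  0,  0,
        5, 17,  5,  7,  0,  0,  0,  0,  0,  0]), array([-66, -63, -60, -57, -54, -51, -48, -45, -42, -39, -36, -33, -30,
       -27, -24, -21, -18, -15, -12,  -9,  -6,  -3,   0,   3,   6,   9,
        12,  15,  18,  21,  24,  27,  30,  33,  36,  39,  42,  45,  48,
        51,  54,  57,  60,  63,  66]))
tilt [-4.87242410e-03  1.58259977e+02]
plates [ 0  0  9 26 18  2  0  0  0  0 11 25 14  2  0  0  0  0 12 24  8  2  0  0
  0  0 16 22 10  1  0  0  0  0  9 26  8  1  0  0  0  0 12 23  8  2  0  0]
top0 0.048 0.06 367 x [-63.4 -62.7  62.5  63.4] y [-40.  -38.4  38.9  40.1]
plates [ 0  0  7 35 26  1  0  0  0  0  9 35 26  1  0  0  0  0  8 40 26  2  0  0
  0  0  9 40 26  3  0  0  0  0 11 41 27  2  0  0  0  0  8 45 23  4  0  0]
t3 0.048 0.06 54 x [-63.  -63.   60.   63.3] y [-38.9 -38.4  39.   39.3]
t3 0.15 0.166 207 x [-61.1 -60.5 -28.7 -26. ] y [-27.  -25.9  22.2  23.1]
```

The crop shows the comb level over the rack, fins at about (290–410,200) px and plates at about (260–410,250) px. The side and top clouds agree with the tool pose: the comb is 5 mm short along x. I'll correct that and come down to just above the plates.

```bash
python3 -m creep '[[[1,-0.2,0,0.3,0.3,0,0],[1,-0.1,0.5,0.2,0.3,0,0],[1,0,0.8,0,0,0,0],[1,0,0.8,0,0,0,0],[1,0,0.5,0,0,0,0],[1,0,0.2,0,0,0,0],[1,0,0,0,0,0,0],[1,0,0,0,0,0,0]]]' 50
python3 -c "
from h import *
go(.4997,-.1757,.0841,-100.9)"
```

```text
t: 9.15
tool_pos: [0.4999, -0.1753, 0.1427]
orientation: [-1.112, 1.346, -1.342]
force: [0.7, 0.3, -4.6]
opening: 0.0136
t 9.15 pos [ 0.4999 -0.1753  0.1427] yaw -100.64 F [ 0.7  0.3 -4.6] open 0.0136 q [-0.44 -0.    1.79  0.    1.36  1.32]
shift cm [ 0.07  5.86 -0.01] turn deg [-0.    0.26 -0.24]
```

```bash
python3 -m creep '[[[1,0,0.5,0,0,0,0],[1,0,0.8,0,0,0,0],[1,0,0.9,0,0,0,0],[1,0,0.9,0,0,0,0],[1,0,0.8,0,0,0,0],[1,0,0.6,0,0,0,0],[1,0,0.2,0,0,0,0],[1,0,0,0,0,0,0]]]' 50
python3 -c "
from h import *
go(.4997,-.1757,.0841,-100.9)"
```

```text
t: 9.95
tool_pos: [0.4997, -0.1751, 0.0911]
orientation: [-1.112, 1.347, -1.341]
force: [0.0, 1.0, -4.2]
opening: 0.0138
t 9.95 pos [ 0.4997 -0.1751  0.0911] yaw -100.65 F [ 0.   1.  -4.2] open 0.0138 q [-0.44  0.05  1.83  0.    1.26  1.32]
shift cm [0.06 0.7  0.02] turn deg [ 0.03  0.25 -0.24]
```

```bash
python3 -m creep '[[[1,0,0.15,0,0,0,0],[1,0,0.15,0,0,0,0],[1,0,0.15,0,0,0,0],[1,0,0.1,0,0,0,0],[1,0,0.05,0,0,0,0],[1,0,0.05,0,0,0,0],[1,0,0,0,0,0,0],[1,0,0,0,0,0,0]]]' 50
python3 -c "
from h import *
go(.4997,-.1757,.0841,-100.9)"
```

```text
t: 10.75
tool_pos: [0.5008, -0.1756, 0.0857]
orientation: [-1.111, 1.344, -1.343]
force: [-0.5, -0.4, -5.0]
opening: 0.0141
t 10.75 pos [ 0.5008 -0.1756  0.0857] yaw -100.65 F [-0.5 -0.4 -5. ] open 0.0141 q [-0.44  0.06  1.83  0.    1.25  1.32]
shift cm [ 0.03  0.16 -0.11] turn deg [-0.13  0.25 -0.2 ]
```

```bash
python3 -m creep '[[[1,0,0.06,0,0,0,0],[1,0,0.05,0,0,0,0],[1,0,0.05,0,0,0,0],[1,0,0.03,0,0,0,0],[1,0,0.03,0,0,0,0],[1,0,0,0,0,0,0],[1,0,0,0,0,0,0],[1,0,0,0,0,0,0]]]' 50
python3 -c "
from h import *
go(.4997,-.1757,.0841,-100.9)"
```

```text
t: 11.55
tool_pos: [0.5011, -0.1756, 0.0841]
orientation: [-1.111, 1.344, -1.344]
force: [-0.5, 0.3, -3.0]
opening: 0.0137
t 11.55 pos [ 0.5011 -0.1756  0.0841] yaw -100.65 F [-0.5  0.3 -3. ] open 0.0137 q [-0.44  0.06  1.83  0.    1.24  1.32]
shift cm [ 0.03  0.   -0.14] turn deg [-0.16  0.25 -0.2 ]
```

```bash
python3 -m creep '[[[1,0,0.05,0,0,0,0],[1,0,0.05,0,0,0,0],[1,0,0.03,0,0,0,0],[1,0,0,0,0,0,0],[1,0,0,0,0,0,0],[1,0,0,0,0,0,0],[1,0,0,0,0,0,0],[1,0,0,0,0,0,0]]]' 50
python3 -c "
from h import *
go(.4997,-.1757,.0841,-100.9)
c=shot('side','s4'); im=c['frame'][110:230,270:460,::-1]; cv2.imwrite('pics/s4z.png',cv2.resize(im,None,fx=4,fy=4,interpolation=cv2.INTER_CUBIC))"
```

```text
t: 12.35
tool_pos: [0.5012, -0.1756, 0.0841]
orientation: [-1.111, 1.344, -1.344]
force: [-3.6, 0.9, 1.3]
opening: 0.014
t 12.35 pos [ 0.5012 -0.1756  0.0841] yaw -100.64 F [-3.6  0.9  1.3] open 0.014 q [-0.44  0.06  1.83  0.    1.24  1.32]
shift cm [ 0.03 -0.   -0.14] turn deg [-0.16  0.26 -0.19]
```

View pics/s4z.png

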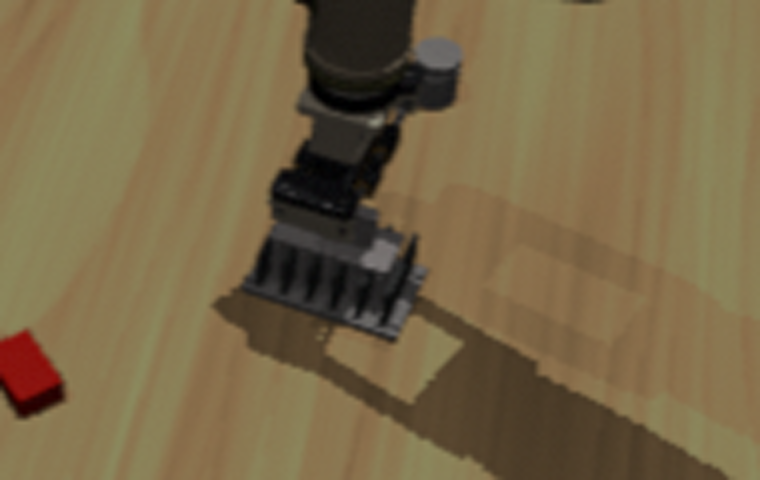

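The comb is seated: height is as predicted and the load has come off the wrist. The crop shows the back plate just above the plates at about (330,245) px, with an outer plate showing at each end. Release and retreat.

```bash
python3 -m creep '[[[0.7,0,0,0,0,0,0],[0.7,0,0,0,0,0,0],[0.6,0,0,0,0,0,0],[0.5,0,0,0,0,0,0],[0.4,0,0,0,0,0,0],[0.3,0,0,0,0,0,0],[0.3,0,0,0,0,0,0],[0.3,0,0,0,0,0,0]]]'
python3 -c "
from h import *
go(.4997,-.1757,.2,-100.9)"
```

```text
t: 13.2
tool_pos: [0.5034, -0.1768, 0.0852]
orientation: [-1.108, 1.339, -1.348]
force: [0.1, -0.4, 0.2]
opening: 0.0643
t 13.2 pos [ 0.5034 -0.1768  0.0852] yaw -100.65 F [ 0.1 -0.4  0.2] open 0.0643 q [-0.44  0.06  1.83  0.    1.24  1.32]
shift cm [ -0.06 -11.48  -0.29] turn deg [-0.48  0.25 -0.11]
```

```bash
python3 -m creep '[[[0.3,0,-0.8,0,0,0,0],[0.3,0,-1.5,0,0,0,0],[0.3,0,-2,0,0,0,0],[0.3,0,-2.5,0,0,0,0],[0.3,0,-2.5,0,0,0,0],[0.3,0,-2,0,0,0,0],[0.3,0,-1,0,0,0,0],[0.3,0,0,0,0,0,0]]]'
python3 -m creep '[[[0.3,0,-1,-3,0,0,0],[0.3,0,0,-3,0,0,0],[0.3,0,0,-3,0,0,0],[0.3,0,0,-3,0,0,0],[0.3,0,0,-2,0,0,0],[0.3,0,0,-1,0,0,0],[0.3,0,0,0,0,0,0],[0.3,0,0,0,0,0,0]]]'
python3 -c "
from h import *
shot('top','t5'); c=shot('side','s5'); im=c['frame'][110:230,270:460,::-1]; cv2.imwrite('pics/s5z.png',cv2.resize(im,None,fx=4,fy=4,interpolation=cv2.INTER_CUBIC))
a=np.radians(-10.9); ex=np.array([np.cos(a),np.sin(a)]); ey=np.array([-ex[1],ex[0]])
for f in ['s5','t5']:
    u,v,P=cloud(load(f)); D=P[:,:2]-[.4997,-.1757]; x=D@ex*1000; y=D@ey*1000; z=P[:,2]
    n=(abs(x)<80)&(abs(y)<50)
    for lo,hi in [(.061,.075),(.095,.12)]:
        m=n&(z>lo)&(z<hi)
        if m.sum()>10: print(f,lo,hi,m.sum(),'z',np.median(z[m]),'x',np.percentile(x[m],[0,2,98,100]).round(1),'y',np.percentile(y[m],[0,2,98,100]).round(1),'slope',np.linalg.lstsq(np.c_[x[m],y[m],x[m]*0+1],z[m]*1000,rcond=None)[0].round(3))
go(.4997,-.1757,.2,-100.9)
u,v,P=cloud(load('t5'))
for n,b in dict(spacer=(300,335,140,175),cal=(130,200,195,260),pis=(455,490,238,270)).items():
    m=(u>b[0])&(u<b[1])&(v>b[2])&(v<b[3])&(P[:,2]>.02)&(P[:,2]<.09); print(n,m.sum(),cv2.minAreaRect((P[m][:,:2]*1000).astype(np.float32)) if m.sum() else '')
"
```

```text
t: 14.0
tool_pos: [0.5027, -0.177, 0.2207]
orientation: [-1.106, 1.335, -1.351]
force: [-0.1, -0.4, -0.2]
opening: 0.0649
t: 14.8
tool_pos: [0.348, -0.1469, 0.2223]
orientation: [-1.11, 1.343, -1.344]
force: [0.2, -0.4, -0.0]
opening: 0.0653
s5 0.061 0.075 247 z 0.06807091121836595 x [-54.9 -53.7  54.9  56.8] y [-29.5 -21.4  27.2  27.9] slope [ 2.0000e-03 -1.5000e-02  6.8108e+01]
s5 0.095 0.12 109 z 0.10642727795106821 x [-33.7 -32.9  34.9  36. ] y [-8.1 -5.5 11.1 14.8] slope [ 8.00000e-03 -2.87000e-01  1.06617e+02]
t5 0.061 0.075 523 z 0.06705622132490419 x [-54.7 -52.9  55.3  57.4] y [-28.3 -21.6  27.1  40.5] slope [-2.0000e-03 -2.0000e-03  6.7117e+01]
t5 0.095 0.12 139 z 0.10683941672210207 x [-33.5 -32.5  34.7  36.6] y [-4.5 -4.   9.4  9.7] slope [-1.70000e-02 -2.14000e-01  1.07076e+02]
t 14.9 pos [ 0.3483 -0.1469  0.2224] yaw -100.62 F [-0.5 -0.4  0.5] open 0.0652 q [-0.54 -0.51  2.06  0.    1.59  1.22]
shift cm [ 0.05  2.3  15.41] turn deg [-0.21  0.28 -0.21]
spacer 343 ((743.9290161132812, -1.1634063720703125), (45.606834411621094, 70.42100524902344), 44.7125244140625)
cal 1767 ((526.65283203125, 452.660888671875), (144.74453735351562, 136.58897399902344), 6.0665082931518555)
pis 277 ((447.1418151855469, -447.3977966308594), (48.03931427001953, 46.0308837890625), 89.08831024169922)
```

View pics/s5z.png

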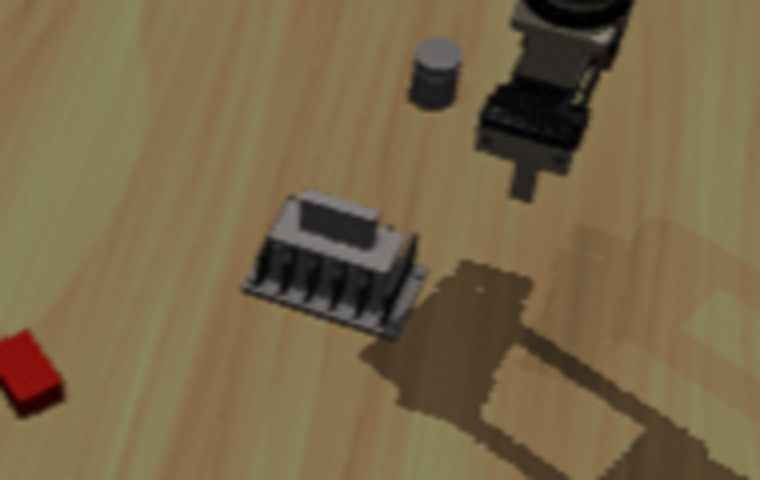

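Comb home: back plate top at z = 0.067–0.068 (0.068 expected), level, x within ±57 mm, y about −22 to +28 mm, inside the plates' ±40 mm. The crop shows it seated at about (340,245) px with the gripper clear of it.

```bash
python3 -c "
from h import *
print(robot.close_job())"
```

```text
the job is handed in; nothing more can be done
None
```

I gripped the comb by its rib, lowered it fins down into the rack, let go and moved the gripper clear. The job was handed in at about 15 s of the 43 s allowed.

- **Seating:** in both cameras the back plate's top is at 67–68 mm, against 68 mm expected with the fins on the base. It is level, with one fin in each of the five gaps.
- **Position:** the comb is within about 1 mm of the rack's centre along the row of plates. Across it is about 3 mm off centre, well inside the side edges of the plates.
- **Set-down:** it went down gently, and the wrist force readings after each move stayed at about 5 N or less.
- **Bystanders:** the caliper, spacer and piston measured within about 1 mm of where they started, which is within measurement noise.

No check failed. The only slight disagreement is about 1 mm in height between the two cameras, within their 2 mm calibration.

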